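# Start up the microscope bench for a cell count

### The job

Start up the microscope bench for a cell count, only by pressing with the fingertips. First rock over the big switch on the mains block by pressing its raised end fully down, next push the round button on the lamp supply all the way in, where it stays, and last press the long clear bar on the cell counter fully down and let it spring back. Keep to that order, leave the counter's square keys alone, and do not lift, shove or upset the three units or the bottle, dish, eyepiece and box around them.

Things in the scene. Friction and masses are not known exactly. Their poses are not given: they have to be found in the camera images.
- mains: Mains block: white box, 150 (its x) x 80 (its y) x 50 mm high, 0.8 kg, loose on the bench. Origin: centre of its underside; z up; -x is its near side, facing the robot within 0.6 rad. On the near half of its top a grey rocker switch, on the far half a round black plug (38 mm across, centred at x = 42 mm, top 80 mm above the bench).
- rocker (a joint): Rocker angle (rad): 0 to 0.05 at the start (off), 0.30 fully over (on). It is a shallow V, 60 mm long along the block's x, 30 mm wide, pivot at x = -30 mm, 53 mm above the bench. Off: far half level, near half (-x) slopes up. On: near half level, far half up. No spring: friction (0.06 N m, about 3 N near the end) keeps it where it is left.
- rocker_high (a point): Point on the top face of the rocker's near, raised half, 22 mm from the pivot, on its centre line; it moves with the rocker: about 67 mm above the bench when off, 61 mm when fully over. Press here, straight down.
- lamp: Lamp supply: grey case, 140 (its x) x 100 (its y) x 65 mm high, 0.9 kg, loose. Origin: centre of its underside; z up; -x is its near side (yaw within 0.6 rad). On the near half of its top a round flat aluminium push button in a black collar (x = -35, y = +26 mm) and, 56 mm to its right, a fixed black dial with a bar grip, 30 mm across, 14 mm high, not used. Vent slots on the far half.
- lampkey (a joint): How far the lamp supply's round button is pushed in (m): 0 to 0.001 at the start (off, out), 0.007 fully in (on). No spring: it resists with about 3 N and stays where it is pushed.
- lampkey_top (a point): Centre of the top face of the round button (28 mm across); 81 mm above the bench when out, 74 mm when fully in. Pushes straight down.
- counter: Cell counter: grey plastic case, 120 (its x) x 150 (its y) x 45 mm high, 0.8 kg, standing loose. Origin: centre of its underside; z up; -x is its near side (yaw within 0.6 rad). On its top from near to far: one long white clear bar (20 x 90 mm, at x = -40 mm), a row of four white square tally keys (18 mm, at x = +8 mm, 34 mm apart), a dark window.
- bar (a joint): How far the clear bar is pressed (m): 0 up, 0.006 fully down. Spring: 1.5 N to start, 5 N fully down; it comes back up by itself.
- bar_top (a point): Centre of the top face of the clear bar, 55 mm above the bench when up, 49 mm when fully down. Pushes straight down.
- tally1 (a joint): How far square tally key 1 (counted from the left, +y) is pressed (m): 0 up, 0.005 down. Not to be pressed.
- tally2 (a joint): How far square tally key 2 (counted from the left, +y) is pressed (m): 0 up, 0.005 down. Not to be pressed.
- tally3 (a joint): How far square tally key 3 (counted from the left, +y) is pressed (m): 0 up, 0.005 down. Not to be pressed.
- tally4 (a joint): How far square tally key 4 (counted from the left, +y) is pressed (m): 0 up, 0.005 down. Not to be pressed.
- oil: Bystander: small amber oil bottle with black cap, 32 mm across, 75 mm high, loose. Origin: centre of its underside.
- dish: Bystander: covered glass dish, 94 mm across, 16 mm high, loose. Origin: centre of its underside.
- eyepiece: Bystander: black eyepiece standing upright, 34 mm across, 50 mm high, loose. Origin: centre of its underside.
- slidebox: Bystander: closed wooden slide box, 80 x 95 x 32 mm, loose. Origin: centre of its underside.
Not all that is in view belongs to the job. Leave any blue look-alike of the mains alone. What is shaped like the lamp but red is not meant.

How it is judged:
By the outcome, as a careful person would: the job done as asked, in the order asked, and still so for the second after the job is handed in, with the robot touching nothing.
It also fails if it takes over 45 s, if anything falls off the work surface, if the arm or the gripper's body presses on something with over 40 N, if the wrist force passes 120 N, or if a joint passes its speed limit or range.

### The arm

A 6-joint arm with a two-finger parallel gripper is mounted at the origin on the work surface. World frame = base frame: x ahead of the robot, y to its left, z up, the work surface at z = 0. Lengths are in m, angles in rad, forces in N, time in s.
With the tool pointing down it reaches from about 0.325 to 0.775 m from the base axis. Payload 9.3 kg.
Tool frame: the origin (TCP) lies between the finger pads; the fingertips stand 17 mm ahead of it and the grasp point (between the pads) lies 2 mm behind it (finger_overhang is the distance from the TCP to the fingertips, in m); z points along the fingers, y is the line along which they close (so a half turn about z gives the same grasp; the last joint's range is limited). The gripper opens to 85 mm and grips with 20 to 120 N. Pads are 22 mm wide; open, the fingers measure 114 mm over their backs; the gripper's body (76 mm by 85 mm) begins 54 mm behind the grasp point. The pads swing forward as they close: fully open they stand 13 mm farther back than shut.
Start: joints at [1.04, 0.259, 0.021, 1.334, 0, 1.418], TCP at [0.203, 0.511, 0.248] pointing down, gripper open.
Joint ranges: [-3.04, 3.04], [-0.91, 1.82], [-1.04, 1.36], [-1.92, 1.95], [-1.52, 1.45], [-3.14, 3.14]. Speed limits (rad/s): [2.22, 2.22, 2.79, 3.14, 3.14, 3.14].

### API

Orientations are given as [roll, pitch, yaw] about the fixed x, y, z axes, in that order (R = Rz(yaw) Ry(pitch) Rx(roll)).
In Python, from rig import * gives the robot as it stands.
- The arm moves only by the shell command python3 -m crank 'ROWS' [OPENING]. ROWS is JSON, a list of rows, each a list of 6 numbers: the shift along the world's x, y, z each as a share of 0.04 m, from -1 to 1, then the turn, a rotation vector about the world's x, y, z each as a share of 4 degrees, from -1 to 1. A call has 1 to 12 rows; each row shifts and turns the commanded pose from where the row before left it; what a row does not reach is not made up. A row lasts 1/10 s, in which the tool goes at most 50 mm and 8.59 degrees, less where a joint would pass 70% of its speed; a pose out of reach is approached as far as the arm can. A call with a number of a shift or a turn outside -1 to 1 is refused whole. A call with a gripper value outside its range is refused whole. OPENING is the closure, from 0 (fully open) to 1 (shut), set as the call begins (- or left out, the last holds). The fingers move at their own pace and stop on an object; the grip force is fixed at half the most. Time passes only in rows, so rows that do not move let the fingers close. It gives the time, the measured TCP pose, the force, the opening and the grip force at its end, in the units of the state.
- get_state(): the state, without advancing time (a new reading comes with each control period).
- snapshot(name): name is "side" or "top" or "wrist"; returns a dict with "color" (384x512x3 uint8, red, green, blue), "fx", "fy", "cx", "cy" (pixels), "dist_coeffs" ([k1, k2, p1, p2, k3] as OpenCV has them; the pictures are not rectified), "position" and "attitude" of the camera in the world. Camera axes: x right, y down, z forward; pixel columns grow to the right and rows downward; lengths in m; the calibration is good to about 2 mm. A picture is of the moment at which its call begins. There is no depth.
- job_done(): hands the job in; it is judged then, once.
The state is a dict: "time": time; "joint_positions": joint angles; "qvel": joint speeds; "effort": joint torques, N m; "position": TCP position; "tool_rot": TCP orientation; "contact_force": force on the tool from outside, world axes, zero at the start; "ft_torque": the same for the moment, N m; "width": finger opening in m; "grasp_force": force on a finger pad.
Only numpy, scipy, OpenCV 4.12 (cv2) and the standard library are available. Lean on these libraries where they do the work, as an engineer would, in place of code of your own. Each camera call takes 0.05 s, during which the arm holds its last target. There are 200 camera calls.

## Working session

There is one attempt and no reset: what is moved stays moved. The work goes in short steps, Python scripts to look and compute and a shell command to move; the robot and the scene stay as the last step left them, time stands still between calls to the robot, and variables do not carry over. Pictures are saved under pics/ and viewed, at most 10 in all, crops included, and the job is handed in when it is done.

```bash
mkdir -p pics; python3 - <<'E'
from rig import *
import cv2
for n in ("top","side"):
    s=snapshot(n); cv2.imwrite(f"pics/{n}0.png",s["color"][:,:,::-1])
    print(n,{k:v for k,v in s.items() if k!="color"})
print(get_state())
E
```

```text
top {'fx': 433.5911893169873, 'fy': 433.5911893169873, 'cx': 253.52270186156338, 'cy': 198.03609816526853, 'dist_coeffs': array([-0.14720844,  0.        ,  0.        ,  0.        ,  0.        ]), 'position': array([ 0.44816755, -0.06824398,  1.29112651]), 'attitude': array([-3.04886626e+00, -9.28808311e-04, -1.59533508e+00])}
side {'fx': 362.5328908066678, 'fy': 362.5328908066678, 'cx': 253.47845650890233, 'cy': 189.2542801620052, 'dist_coeffs': array([-0.07946268,  0.        ,  0.        ,  0.        ,  0.        ]), 'position': array([ 0.20977311, -0.60859683,  0.69904242]), 'attitude': array([-2.3276538 ,  0.01884361, -0.60556399])}
{'time': 0.1, 'joint_positions': array([1.04042120e+00, 2.59149216e-01, 2.08419789e-02, 1.33367723e+00,
       6.48107142e-06, 1.41816641e+00]), 'qvel': array([ 3.93111170e-04, -2.83136523e-03,  1.31758423e-03, -3.90512177e-04,
        8.88004421e-05,  1.70851521e-03]), 'effort': array([ 5.18268920e-03, -5.56691444e+01,  3.45071089e+01,  1.16076856e-02,
       -1.55807520e-04,  3.89815148e-05]), 'position': array([0.20276002, 0.5110261 , 0.24772106]), 'tool_rot': array([-3.14041931e+00, -1.87047643e-04,  2.76384733e+00]), 'contact_force': array([ 0.32365674,  0.82546497, -0.03767714]), 'ft_torque': array([-0.00399054,  0.02376341,  0.01701152]), 'grasp_force': 0.0, 'width': 0.08527180874624879}
```

View pics/top0.png

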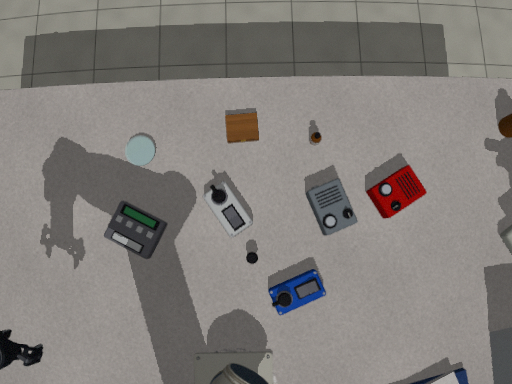

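View pics/side0.png

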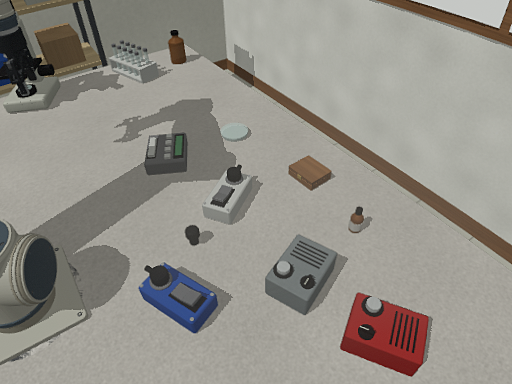

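Candidates (top view):
- **Mains:** white block at (228,208), with its rocker at (233,217). The blue block at (298,292) is a look-alike, so not that one.
- **Lamp:** grey case at (331,207), with its button at (330,221) and the dial at (348,213). The red case at (396,191) is not meant.
- **Counter:** only one, at (136,229), with its bar at (127,242).

The side view shows the same units: mains rocker (222,196), lamp button (283,268), counter bar (153,147). Next is one close mosaic to check these choices and pick pixels.

```bash
python3 - <<'E'
import cv2,numpy as np
t=cv2.imread("pics/top0.png"); s=cv2.imread("pics/side0.png")
def c(im,u,v,w=66,h=74,k=4):
    a=cv2.resize(im[v:v+h,u:u+w],None,fx=k,fy=k,interpolation=cv2.INTER_CUBIC)
    for i in range(0,w,10):
        cv2.putText(a,str(u+i),(i*k,8),0,.3,(0,0,255),1); cv2.line(a,(i*k,10),(i*k,16),(0,0,255),1)
    for i in range(0,h,10):
        cv2.putText(a,str(v+i),(0,i*k+3),0,.3,(0,0,255),1); cv2.line(a,(18,i*k),(24,i*k),(0,0,255),1)
    return a
m=np.vstack([np.hstack([c(t,196,172),c(t,300,170),c(t,102,193)]),np.hstack([c(s,195,158),c(s,262,232),c(s,138,123)])])
print(m.shape);cv2.imwrite("pics/mos.png",m)
E
```

```text
(592, 792, 3)
```

View pics/mos.png

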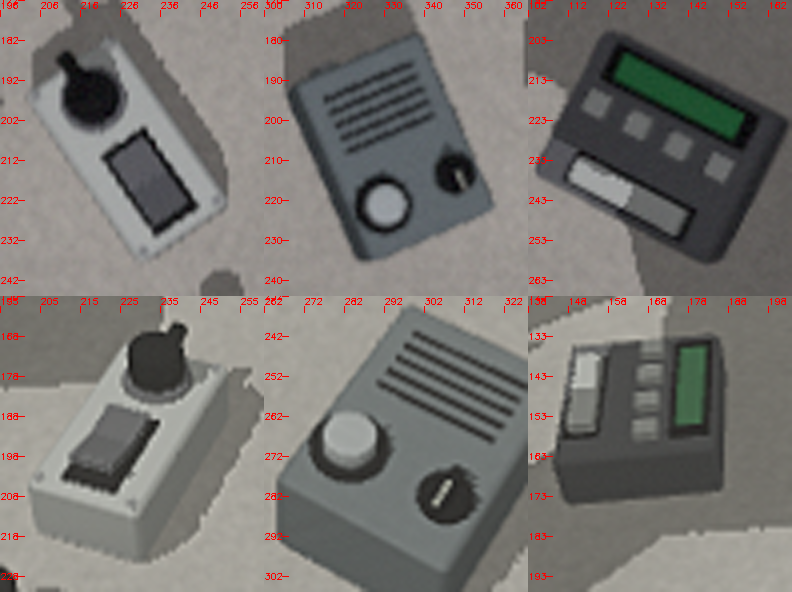

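The crop confirms the choices. The white mains has a grey rocker with its raised end near the robot (about (236,223) in top). The grey lamp's button is at (330.5,221) in top and (283.5,265.5) in side. The counter's bar centre is at (127.5,242) in top and (152.5,146.5) in side. Now I'll triangulate these and fit poses from both views.

```bash
cat > cam.py <<'E'
import numpy as np,cv2
from scipy.spatial.transform import Rotation as R
from scipy.optimize import least_squares
def proj(c,P):
    Rw=R.from_euler('xyz',c["attitude"]).as_matrix().T
    K=np.array([[c["fx"],0,c["cx"]],[0,c["fy"],c["cy"]],[0,0,1]])
    return cv2.projectPoints(np.asarray(P,float).reshape(-1,1,3),cv2.Rodrigues(Rw)[0],-Rw@c["position"],K,c["dist_coeffs"])[0][:,0]
def tri(obs):  # [(cam,uv)]
    return least_squares(lambda p:np.concatenate([proj(c,[p])[0]-uv for c,uv in obs]),[.5,0,.05])
def w(p,L): # unit pose [x,y,z,yaw] -> world points
    return R.from_euler('z',p[3]).apply(L)+p[:3]
E
python3 - <<'E'
from rig import *
from cam import *
T=snapshot("top");S=snapshot("side")
ori={'m':((196,172),(195,158),0),'l':((300,170),(262,232),264),'c':((102,193),(138,123),528)}
def box(a,b,h): return [[-a/2,b/2,h],[-a/2,-b/2,h],[a/2,-b/2,h],[a/2,b/2,h]]
pts={
'm':(box(.15,.08,.05)+[[.042,0,.08]],[(145,260),(226,203),(120,40),(32,92),(93,94)],[(33,488),(138,518),(225,368),None,(155,345)]),
'l':(box(.14,.1,.065)+[[-.035,.026,.081],[-.035,-.03,.079]],[(364,260),(493,205),(417,35),(290,88),(386,205),(456,173)],[(278,487),(445,572),None,(408,306),(350,430),(446,493)]),
'c':(box(.12,.15,.045)+[[-.05,.045,.055],[-.05,-.045,.055],[-.03,-.045,.055],[-.03,.045,.055]],
 [(538,168),(715,262),(788,122),(608,33),(568,180),(682,235),(692,210),(578,155)],[(558,347),(556,462),(722,450),(718,338),(572,347),(565,430),(597,435),(608,350)])}
key={'m':[[-.052,0,.067],[-.03,0,.053]],'l':[[-.035,.026,.081]],'c':[[-.04,0,.055]]}
for k,(L,t,s) in pts.items():
    (a,b),(c,d),off=ori[k]
    f=lambda q,o,y0:None if q is None else np.array([o[0]+(q[0]-off)/4-.37,o[1]+(q[1]-y0)/4-.37])
    t=[f(q,(a,b),0) for q in t]; s=[f(q,(c,d),296) for q in s]
    ob=[(T,i,q) for i,q in enumerate(t)]+[(S,i,q) for i,q in enumerate(s) if q is not None]
    fun=lambda p:np.concatenate([proj(cc,[w(p,L)[i]])[0]-q for cc,i,q in ob])
    y0={'m':.5,'l':.4,'c':-.5}[k]
    r=least_squares(fun,[.5,0,0,y0],loss='soft_l1')
    print(k,r.x.round(4),np.abs(r.fun).max().round(2),'keys',w(r.x,key[k]).round(4).tolist())
    for i in range(len(L)):
        if s[i] is not None: print('  tri',i,L[i][2],tri([(T,t[i]),(S,s[i])]).x.round(4))
E
```

```text
m [0.5351 0.0011 0.0008 0.5802] 2.42 keys [[0.4916, -0.0274, 0.0678], [0.51, -0.0153, 0.0538]]
  tri 0 0.05 [ 0.4551 -0.0079  0.0464]
  tri 1 0.05 [ 0.4953 -0.0672  0.0453]
  tri 2 0.05 [0.6124 0.0067 0.0555]
  tri 4 0.08 [0.5705 0.0248 0.0843]
l [ 0.5352 -0.296  -0.0061  0.3745] 2.02 keys [[0.4931, -0.2847, 0.0749]]
  tri 0 0.065 [ 0.4547 -0.2742  0.0507]
  tri 1 0.065 [ 0.4894 -0.3661  0.061 ]
  tri 3 0.065 [ 0.5801 -0.225   0.0599]
  tri 4 0.081 [ 0.4919 -0.2854  0.0837]
  tri 5 0.079 [ 0.5127 -0.3377  0.0734]
c [ 4.826e-01  2.749e-01  4.000e-04 -4.697e-01] 2.69 keys [[0.4469, 0.293, 0.0554]]
  tri 0 0.045 [0.4615 0.367  0.0486]
  tri 1 0.045 [0.3979 0.234  0.0487]
  tri 2 0.045 [0.5002 0.1792 0.046 ]
  tri 3 0.045 [0.5663 0.3143 0.0416]
  tri 4 0.055 [0.4577 0.3369 0.066 ]
  tri 5 0.055 [0.4168 0.2567 0.0548]
  tri 6 0.055 [0.4359 0.2514 0.0443]
  tri 7 0.055 [0.4791 0.3313 0.0567]
```

```bash
python3 -m crank '[[0.5,-0.96,0,0,0,0.98],[0.5,-0.96,0,0,0,0.98],[0.5,-0.96,0,0,0,0.98],[0.5,-0.96,0,0,0,0.98],[0.5,-0.96,0,0,0,0.98],[0.5,-0.96,0,0,0,0.98],[0.5,-0.96,0,0,0,0.98]]' 1; python3 -m crank '[[0.5,-0.96,0,0,0,0.98],[0.5,-0.96,0,0,0,0.98],[0.5,-0.96,0,0,0,0.98],[0.5,-0.96,0,0,0,0.98],[0.5,-0.96,0,0,0,0.98],[0.5,-0.96,0,0,0,0.98],[0.5,-0.96,0,0,0,0.98],[0,0,0,0,0,0]]'
python3 - <<'E'
from rig import *
import cv2
s=snapshot("wrist"); cv2.imwrite("pics/w1.png",s["color"][:,:,::-1])
print({k:v for k,v in s.items() if k!="color"})
print(get_state())
E
```

```text
time: 0.9
position: [0.3432, 0.2408, 0.2483]
tool_rot: [3.142, 0.0, -3.037]
contact_force: [1.1, 0.3, 0.4]
width: -0.0002
grasp_force: 0.0
time: 1.7
position: [0.4848, -0.0304, 0.2475]
tool_rot: [-3.141, -0.001, -2.564]
contact_force: [0.9, 0.4, 0.0]
width: -0.0003
grasp_force: 0.0
{'fx': 300.54031401760784, 'fy': 300.54031401760784, 'cx': 255.00587204032828, 'cy': 195.7286391974798, 'dist_coeffs': array([0.00135874, 0.        , 0.        , 0.        , 0.        ]), 'position': array([ 0.42634139, -0.06896851,  0.37329127]), 'attitude': array([2.86120537e+00, 1.37464026e-03, 2.14937987e+00])}
{'time': 1.75, 'joint_positions': array([-2.32195100e-01,  1.47612276e-01, -1.24583295e-01,  1.29974468e+00,
       -8.06611796e-05, -8.08785608e-01]), 'qvel': array([ 0.04841025, -0.02885429, -0.02783787,  0.01179455,  0.00848308,
        0.04635545]), 'effort': array([ -2.04727113, -44.9490881 ,  35.30921817,  -0.41730585,
        -0.18626131,  -0.74790962]), 'position': array([ 0.48356728, -0.02846194,  0.2475713 ]), 'tool_rot': array([ 3.14082077e+00, -8.48093088e-04, -2.56500177e+00]), 'contact_force': array([-0.07855033,  0.11623839,  0.17147896]), 'ft_torque': array([ 0.00927008,  0.02732771, -0.01773757]), 'grasp_force': 0.0, 'width': 4.607028514452713e-05}
```

View pics/w1.png

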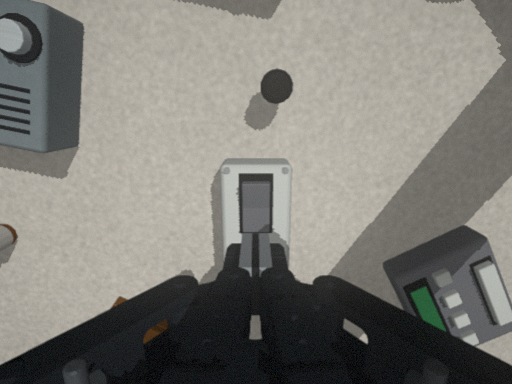

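The wrist view has the mains straight ahead: its near top edge runs (222,167)–(290,167), and the rocker frame runs from (239,174) to (273,234). The fingertips are in line with it at u≈256. The lamp button is at (12,38) and the counter bar at (492,291). I'll refine the targets by combining wrist and top.

```bash
python3 - <<'E'
from rig import *
from cam import *
T=snapshot("top");S=snapshot("side");W=snapshot("wrist")
def at(c,uv,z):
    return least_squares(lambda p:proj(c,[[p[0],p[1],z]])[0]-uv,[.5,0]).x.round(4)
for n,uv,z in (("nearL",(290,167),.05),("nearR",(222,167),.05),("rockerEndL",(271,181),.067),("rockerEndR",(241.5,181),.067),("frame nearL",(273,174),.05),("frame nearR",(239,174),.05),("lampkey",(12,38),.081),("bar",(492,291),.055)):
    print(n,at(W,uv,z))
print("tri key",tri([(T,(330.2,220.9)),(S,(283.2,265.2)),(W,(12,38))]).x.round(4),"bar",tri([(T,(127.1,241.5)),(S,(152.1,146.3)),(W,(492,291))]).x.round(4))
print("tri mains nearL",tri([(T,(231.9,236.6)),(W,(290,167))]).x.round(4),"nearR",tri([(T,(252.1,222.4)),(W,(222,167))]).x.round(4))
for t in ([.4916,-.0274,.067],): print(proj(W,[t]).round(1))
print(get_state()['position'],get_state()['tool_rot'])
E
```

```text
nearL [4.54e-01 1.00e-04]
nearR [ 0.4947 -0.062 ]
rockerEndL [ 0.4755 -0.0115]
rockerEndR [ 0.4925 -0.0373]
frame nearL [ 0.4706 -0.0111]
frame nearR [ 0.4911 -0.0423]
lampkey [ 0.4909 -0.2769]
bar [0.4443 0.2917]
tri key [ 0.4929 -0.282   0.0744] bar [0.4452 0.2942 0.0531]
tri mains nearL [ 0.451  -0.0076  0.0869] nearR [ 0.4933 -0.0626  0.0561]
[[249.9 185.4]]
[ 0.4823712  -0.02576303  0.24817665] [ 3.14097762e+00 -2.64607809e-04 -2.56181968e+00]
```

```bash
python3 -m crank '[[0.1,0.05,-0.9,0,0,0],[0.1,0.05,-0.9,0,0,0],[0,0,-0.9,0,0,0],[0,0,-0.9,0,0,0],[0,0,-0.1,0,0,0],[0,0,0,0,0,0],[0,0,0,0,0,0]]'
python3 - <<'E'
from rig import *
import cv2
s=snapshot("wrist"); cv2.imwrite("pics/w2.png",s["color"][:,:,::-1])
print(get_state()['position'],get_state()['contact_force'])
E
```

```text
time: 2.6
position: [0.4918, -0.0221, 0.1021]
tool_rot: [-3.14, 0.002, -2.561]
contact_force: [0.8, -0.4, 0.8]
width: 0.0005
grasp_force: 0.0
[ 0.49189886 -0.02223943  0.10222017] [0.03862669 0.46330476 1.01765353]
```

View pics/w2.png

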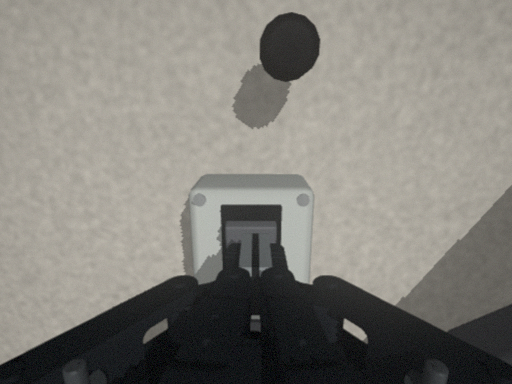

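The fingertips at (256,235) sit centred over the rocker's raised near end, whose edge is at row 221. I'll press in small steps.

```bash
python3 -m crank '[[0,0,-0.2,0,0,0],[0,0,-0.15,0,0,0],[0,0,0,0,0,0]]'; python3 -m crank '[[0,0,-0.05,0,0,0],[0,0,-0.05,0,0,0],[0,0,0,0,0,0]]';  python3 -m crank '[[0,0,-0.05,0,0,0],[0,0,0,0,0,0]]'; python3 -m crank '[[0,0,-0.05,0,0,0],[0,0,0,0,0,0]]'
```

```text
time: 2.95
position: [0.4905, -0.0223, 0.0857]
tool_rot: [3.141, -0.001, -2.562]
contact_force: [-0.9, 0.6, 0.1]
width: 0.0003
grasp_force: 0.0
time: 3.25
position: [0.4908, -0.0225, 0.0822]
tool_rot: [-3.142, -0.0, -2.562]
contact_force: [-1.7, -0.5, 1.7]
width: 0.0
grasp_force: 0.5
time: 3.45
position: [0.4909, -0.0225, 0.0801]
tool_rot: [-3.141, -0.0, -2.562]
contact_force: [-0.4, -0.8, 1.3]
width: 0.0
grasp_force: 0.5
time: 3.65
position: [0.491, -0.0224, 0.0781]
tool_rot: [3.142, 0.0, -2.562]
contact_force: [0.2, -0.5, 0.1]
width: 0.0001
grasp_force: 0.0
```

```bash
for i in 1 2 ; do python3 -m crank '[[0,0,-0.04,0,0,0],[0,0,0,0,0,0]]' | egrep 'posi|contact'; done; python3 -m crank '[[0,0,-0.03,0,0,0],[0,0,0,0,0,0]]'| egrep 'posi|contact'
```

```text
position: [0.4911, -0.0224, 0.0778]
contact_force: [-5.3, -0.4, 15.4]
position: [0.4911, -0.0224, 0.0775]
contact_force: [-11.1, 0.0, 32.7]
position: [0.4911, -0.0225, 0.0772]
contact_force: [-14.8, -0.0, 45.2]
```

Hard stop at tip height 61 mm, which is the rocker's "fully over" height. I'll retreat up and check it on the way to the lamp.

```bash
python3 -m crank '[[0,0,0.2,0,0,0],[0,0,0.6,0,0,0],[0,0,0.9,0,0,0],[0,0,0.9,0,0,0],[0,-0.8,0.4,0,0,-0.5],[0,-0.8,0,0,0,-0.5],[0,-0.8,0,0,0,-0.5],[0,-0.8,0,0,0,-0.5],[0,-0.8,0,0,0,-0.5],[0,-0.8,0,0,0,-0.5]]' ; python3 -m crank '[[0,-0.8,0,0,0,0],[0,-0.8,0,0,0,0],[0,0,0,0,0,0],[0,0,0,0,0,0]]'
python3 - <<'E'
from rig import *
import cv2,numpy as np
s=snapshot("wrist")["color"];t=snapshot("top")["color"]; d=snapshot("side")["color"]
c=lambda a,u,v:cv2.resize(a[v:v+74,u:u+72],None,fx=2.6,fy=2.6,interpolation=cv2.INTER_CUBIC)
m=np.vstack([c(t,196,172),c(d,195,158)])[:384]
cv2.imwrite("pics/w3.png",np.hstack([s,m])[:,:,::-1])
print(get_state()['position'],get_state()['contact_force'],get_state()['tool_rot'])
E
```

```text
time: 5.25
position: [0.491, -0.2156, 0.1937]
tool_rot: [3.141, 0.001, -2.772]
contact_force: [-1.1, 0.4, 0.1]
width: 0.0
grasp_force: 0.0
time: 5.65
position: [0.4908, -0.2786, 0.1933]
tool_rot: [3.141, 0.0, -2.772]
contact_force: [-0.1, 0.6, 0.6]
width: 0.0001
grasp_force: 0.0
[ 0.4909444  -0.27736557  0.19386502] [ 0.02083089  0.36788332 -0.10241523] [ 3.14119870e+00  1.51171499e-04 -2.77004558e+00]
```

View pics/w3.png

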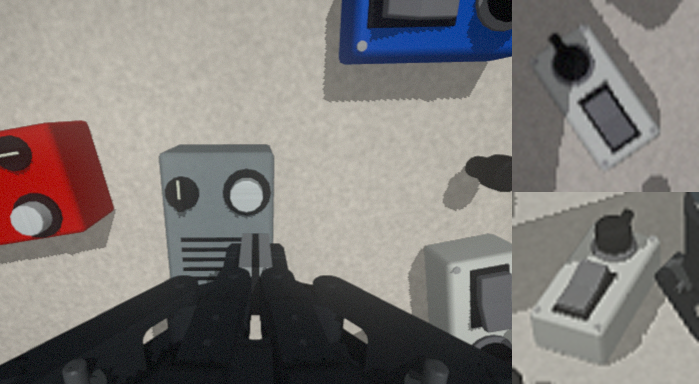

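The mains has its rocker tipped over, with the far end now raised, and the block looks in place. The lamp button's top is at (246.5,194) in the wrist picture, with the dial to its right at (181,193).

```bash
python3 - <<'E'
from rig import *
from cam import *
T=snapshot("top");S=snapshot("side");W=snapshot("wrist")
for z in (.081,):
    p=least_squares(lambda p:proj(W,[[p[0],p[1],z]])[0]-(246.5,194.5),[.5,0]).x;print(p)
print(tri([(T,(330.2,220.9)),(S,(283.2,265.2)),(W,(246.5,194.5))]).x.round(4))
q=get_state();print(q['position'],(p-q['position'][:2])/.04)
E
```

```text
[ 0.49188245 -0.28521478]
[ 0.4913 -0.2854  0.0835]
[ 0.49104541 -0.27752985  0.19411317] [ 0.02092597 -0.19212332]
```

```bash
python3 -m crank '[[0.02,-0.19,-0.5,0,0,0],[0,0,-0.8,0,0,0],[0,0,-0.7,0,0,0],[0,0,-0.25,0,0,0],[0,0,0,0,0,0]]' | egrep 'posi|contact'; for i in 1 2 3 4; do python3 -m crank '[[0,0,-0.06,0,0,0],[0,0,0,0,0,0]]' | egrep 'posi|contact'; done
```

```text
position: [0.4913, -0.2852, 0.103]
contact_force: [0.3, 0.5, 0.2]
position: [0.4923, -0.2863, 0.1026]
contact_force: [0.1, 0.4, -0.4]
position: [0.4918, -0.2861, 0.0995]
contact_force: [-0.7, 0.1, 0.2]
position: [0.4918, -0.2861, 0.0967]
contact_force: [-1.1, 0.8, 0.6]
position: [0.4917, -0.2861, 0.0941]
contact_force: [0.1, -0.6, -0.1]
```

```bash
for i in 1 2 3; do python3 -m crank '[[0,0,-0.04,0,0,0],[0,0,0,0,0,0]]' | egrep 'posi|contact'; done
```

```text
position: [0.4917, -0.286, 0.0925]
contact_force: [0.3, -0.5, 0.6]
position: [0.4917, -0.286, 0.0911]
contact_force: [0.1, -0.2, 1.9]
position: [0.4918, -0.2861, 0.0909]
contact_force: [-4.2, 2.9, 17.3]
```

```bash
python3 -m crank '[[0,0,-0.025,0,0,0],[0,0,0,0,0,0]]' | egrep 'posi|contact'; python3 -m crank '[[0,0,0.2,0,0,0],[0,0,0.7,0,0,0],[0,0,0.9,0,0,0],[0,0,0.9,0,0,0],[0,0.5,0.5,0,0,-0.9],[-0.1,0.95,0,0,0,-0.9],[-0.1,0.95,0,0,0,-0.9],[-0.1,0.95,0,0,0,-0.9],[-0.1,0.95,0,0,0,-0.9],[-0.1,0.95,0,0,0,-0.9],[-0.1,0.95,0,0,0,-0.9],[-0.1,0.95,0,0,0,-0.9]]' | egrep 'posi|contact|rot'; python3 -m crank '[[-0.1,0.95,0,0,0,-0.9],[-0.1,0.95,0,0,0,-0.9],[-0.1,0.95,0,0,0,-0.9],[-0.1,0.95,0,0,0,-0.9],[-0.1,0.95,0,0,0,-0.5],[-0.1,0.95,0,0,0,0],[0,0.95,0,0,0,0],[0,0,0,0,0,0],[0,0,0,0,0,0]]'
python3 - <<'E'
from rig import *
import cv2,numpy as np
s=snapshot("wrist")["color"];t=snapshot("top")["color"]; d=snapshot("side")["color"]
c=lambda a,u,v:cv2.resize(a[v:v+74,u:u+72],None,fx=2.6,fy=2.6,interpolation=cv2.INTER_CUBIC)
m=np.vstack([c(t,300,170),c(d,262,232)])[:384]
cv2.imwrite("pics/w4.png",np.hstack([s,m])[:,:,::-1])
print(get_state()['position'],get_state()['contact_force'],get_state()['tool_rot'])
E
```

```text
position: [0.4918, -0.2861, 0.0908]
contact_force: [-6.5, 4.4, 25.4]
position: [0.4631, 0.0015, 0.2163]
tool_rot: [3.142, -0.0, 3.007]
contact_force: [0.8, 0.4, 0.1]
time: 10.15
position: [0.4392, 0.2665, 0.216]
tool_rot: [-3.141, -0.001, 2.725]
contact_force: [0.5, -0.1, -0.2]
width: -0.0002
grasp_force: 0.0
[0.43970354 0.26511385 0.2163635 ] [ 0.37876264 -0.13121701  0.70557405] [-3.14114794e+00 -1.89778836e-04  2.72229085e+00]
```

View pics/w4.png

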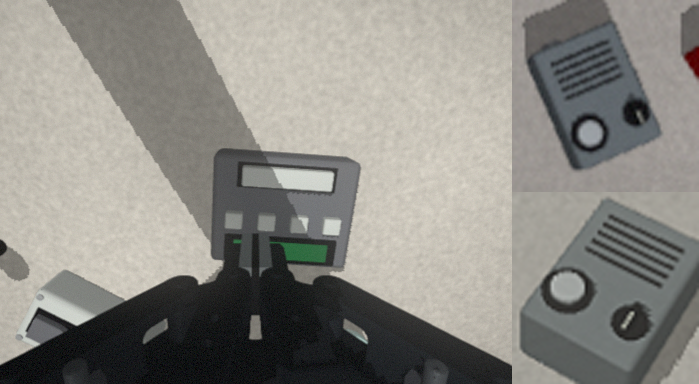

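The lamp button now sits low in its collar and the case is in place. The clear bar spans (242,164)–(335,193) in the wrist picture, centre (288,178), with the tally keys behind it at row 222.

```bash
python3 - <<'E'
from rig import *
from cam import *
T=snapshot("top");S=snapshot("side");W=snapshot("wrist")
p=least_squares(lambda p:proj(W,[[p[0],p[1],.055]])[0]-(288,178),[.5,0]).x;print(p)
print(tri([(T,(127.1,241.5)),(S,(152.1,146.3)),(W,(288,178))]).x.round(4))
q=get_state();print(q['position'],(p-q['position'][:2])/.04)
E
```

```text
[0.44862349 0.29635394]
[0.4488 0.2962 0.053 ]
[0.43988752 0.2651251  0.21660511] [0.21839922 0.78072097]
```

```bash
python3 -m crank '[[0.21,0.78,0,0,0,0],[0,0,-0.8,0,0,0],[0,0,-0.9,0,0,0],[0,0,-0.9,0,0,0],[0,0,-0.6,0,0,0],[0,0,0,0,0,0],[0,0,0,0,0,0]]' | egrep 'posi|contact'; for i in 1 2 3 4 5; do python3 -m crank '[[0,0,-0.07,0,0,0],[0,0,0,0,0,0]]' | egrep 'posi|contact'; done
```

```text
position: [0.4485, 0.2969, 0.0891]
contact_force: [0.5, 0.8, 0.1]
position: [0.4488, 0.2974, 0.0868]
contact_force: [-0.4, 0.1, 0.5]
position: [0.4482, 0.2972, 0.0831]
contact_force: [-0.5, -0.1, -0.0]
position: [0.4479, 0.2972, 0.0798]
contact_force: [-0.2, 0.4, -0.2]
position: [0.4479, 0.2971, 0.0769]
contact_force: [-0.9, 0.1, 0.2]
position: [0.448, 0.2972, 0.0741]
contact_force: [0.7, -0.2, 0.1]
```

```bash
python3 -m crank '[[0,0,-0.07,0,0,0],[0,0,-0.06,0,0,0],[0,0,0,0,0,0]]' | egrep 'posi|contact'; for i in 1 2 3; do python3 -m crank '[[0,0,-0.03,0,0,0],[0,0,0,0,0,0]]' | egrep 'posi|contact'; done
```

```text
position: [0.4483, 0.2973, 0.0692]
contact_force: [0.0, 0.5, 3.2]
position: [0.4482, 0.2973, 0.0682]
contact_force: [0.4, 0.6, 3.1]
position: [0.4482, 0.2973, 0.0669]
contact_force: [-0.6, 0.4, 4.1]
position: [0.4482, 0.2973, 0.066]
contact_force: [-0.4, -1.4, 6.8]
```

```bash
python3 -m crank '[[0,0,-0.035,0,0,0],[0,0,0,0,0,0]]' | egrep 'posi|contact'; python3 -m crank '[[0,0,-0.02,0,0,0],[0,0,0,0,0,0]]' | egrep 'posi|contact'; python3 -m crank '[[0,0,0.15,0,0,0],[0,0,0.6,0,0,0],[0,0,0.9,0,0,0],[0,0,0.9,0,0,0],[0,0,0.9,0,0,0],[0,0,0,0,0,0],[0,0,0,0,0,0],[0,0,0,0,0,0]]'
python3 - <<'E'
from rig import *
import cv2,numpy as np
s=snapshot("wrist")["color"];t=snapshot("top")["color"]
cv2.imwrite("pics/w5.png",np.hstack([s[100:384,100:400],t[60:344,90:440]])[:,:,::-1])
print(get_state()['time'],get_state()['contact_force'])
E
```

```text
position: [0.4483, 0.2973, 0.0658]
contact_force: [-5.4, -2.4, 19.8]
position: [0.4483, 0.2974, 0.0657]
contact_force: [-6.8, -3.2, 27.7]
time: 14.25
position: [0.4475, 0.2969, 0.2001]
tool_rot: [-3.14, -0.002, 2.723]
contact_force: [0.1, -0.6, -0.6]
width: 0.0001
grasp_force: 0.0
14.35 [-0.11549897  0.23064413  0.1451109 ]
```

View pics/w5.png

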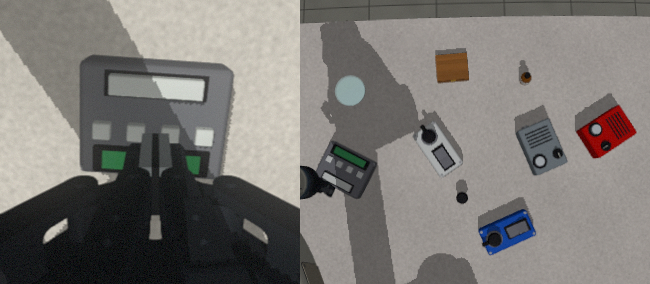

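The bar went down to its stop and is back up, and all units and bystanders stand where they were. The rocker and button were each driven to their hard stop. Handing in.

```bash
python3 -c "
from rig import *
print(job_done())"
```

```text
the job is handed in; nothing more can be done
None
```

I pressed the mains rocker, lamp button and clear bar in that order, each to its hard stop, and handed the job in at about 14 s; pictures show nothing else moved, but the wrist read up to 45 N through the fingertips on the rocker press (the 40 N limit is for the arm and gripper body).

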